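Swap the battery pack on the desk charger

TASK

The battery pack on the charger is full: press the charger's release button so that the pack springs loose, slide it straight back off the rails and stand it upright in the wooden tray. Then slide the other pack, contacts first, into the charger's rails until the catch clicks behind it, and let go. Work by feel and force nothing, and leave everything else on the desk as it is.

Things in the scene. Friction and masses are not known exactly. Their poses are not given: they have to be found in the camera images.
- dock: grey plastic charger fixed to the desk, 155 mm long (x -60 to +95 mm), 80 mm wide. Origin on the desk, under the middle of a pack that is home; x is the way a pack slides in, from open mouth to head; z up. Its floor, on which a pack's foot slides, is 12 mm above the desk; the rails beside it and their flared mouth are 18 mm high, outer edges at y +-30 mm; only the head (x over 37 mm) is higher
- dock_mouth (a point): middle of the outer edge of the flared mouth, at floor height, dock x -60 mm. At the floor the mouth is 54 mm wide here and narrows to 34 mm at the rails, x -36 mm
- dock_rails (a point): middle of the rails' near end, at floor height, dock x -36 mm. From here to x +30 mm two aluminium rails form the dovetail: 35 mm wide at the floor, leaning in 4 mm a side over 7 mm of height: 1.5 mm of play each side of a pack's foot (3.4 mm at the near end, narrowing over 22 mm). A pack is clear of the rails, and can be lifted, when its middle is at dock x -75 mm or less
- dock_stop (a point): middle, dock x +37.5 mm and 32 mm above the desk, of two fixed stops (42 mm high) at the front of the charger's head. A pack's contact end reaches them 2.5 mm beyond home. The head itself, x 52 to 95 mm, is 72 mm wide and 44 mm high
- terminal (a joint): sprung terminal block between the stops, 24 mm wide, 21 to 39 mm above the desk: 0 = right out, grows (m) as it is pushed in along dock x; 0.012 = a pack is home, 0.0145 = a pack is at the fixed stops. It meets a pack when the pack's middle is 12 mm short of home, and pushes back with 3.5 N there, 7 N at home; it is damped, and eases a freed pack out in about 0.4 s
- catch (a joint): release button and catch, one piece moving straight down: 0 = up, 0.006 m = down. Its 4 mm high steel pawl in the channel floor holds a pack that is home. A pack sliding in ramps it down (a few N, pack's middle from dock x -55 to 0 mm); it clicks up when the pack is 0 to 1 mm past home. Pressing 5 mm or more (6 to 9 N; hard stop at 6 mm) frees the pack, which springs 12 mm to the mouth
- full_pack_center (a point): centre (half-way up) of the dark battery pack on the charger: 70 mm long (x), 38 wide (y), 40 high, about 0.2 kg. Brass contact strips at the +x end, thumb ridges on top at the -x end. Flat flanks 33 mm high; stands on a dovetail foot 7 mm high, 32 mm wide below, 24 at the body, under x -10 to +35 mm, and a plain heel 22 mm wide at the -x end. On the charger the body clears the rails by 1 mm
- button_top (a point): middle of the top of the black rectangular release button, 20 mm (dock x) by 30 mm (dock y), on top of the charger's head, 8 mm proud of it, 52 mm above the desk; it lies at dock x +73.5 mm, y 0
- flat_pack_center (a point): the same for the other, identical battery pack, standing on the desk beside the charger, contacts roughly away from the robot
- flat_pack_contacts (a point): middle of the contact end of that other pack, 35 mm ahead of its centre along its x
- tray: open tray of dark wood, 200 mm (its x) by 150 mm (its y), 20 mm high, walls and floor 6 mm thick, fixed to the desk; origin at the centre of its underside. A lens cap lies in its +x half; the -x half is free.
- lens_cap: black lens cap lying in the tray, 52 mm across, 9 mm thick; origin at the centre of its underside; to be left where it is
- lens: black camera lens standing on the desk, 72 mm across, 78 mm high; origin at the centre of its underside; to be left where it is
- card_case: flat grey memory-card case, 55 by 75 by 12 mm, lying on the desk beyond the tray's or the other pack's place on the left; origin at the centre of its underside; to be left where it is
- mug: stoneware mug, 82 mm across, 88 mm high, beyond the charger; origin at the centre of its underside; to be left where it is
- camera: dark camera body without lens, 45 by 125 by 84 mm, beyond the charger; origin at the centre of its underside; to be left where it is
Things that resemble listed ones, but are neither listed nor needed, are in the scene too. Leave any green look-alike of the dock alone.

How it is judged:
By the outcome, as a careful person would: the job done as asked, in the order asked, and still so for the second after the job is handed in, with the robot touching nothing.
It also fails if it takes over 72 s, if anything falls off the work surface, if the arm or the gripper's body presses on something with over 40 N, if the wrist force passes 120 N, or if a joint passes its speed limit or range.

ROBOT

A 7-joint arm with a two-finger parallel gripper is mounted at the origin on the work surface. World frame = base frame: x ahead of the robot, y to its left, z up, the work surface at z = 0. Lengths are in m, angles in rad, forces in N, time in s.
With the tool pointing down it reaches from about 0.35 to 0.9 m from the base axis. Payload 8.1 kg.
Tool frame: the origin (TCP) lies midway between the tips of the shut fingers; the grasp point (between the pads) lies 19 mm behind it; z points along the fingers, y is the line along which they close (so a half turn about z gives the same grasp; the last joint's range is limited). The gripper opens to 92 mm and grips with 3 to 60 N. Pads are 19 mm wide; open, the fingers measure 130 mm over their backs; the gripper's body (75 mm by 190 mm) begins 47 mm behind the grasp point.
Start: joints at [-1.275, 0.434, 0.025, 1.573, -0.012, 1.134, -0.075], TCP at [0.243, 0.576, 0.206] pointing down, gripper open.
Joint ranges: [-2.62, 2.62], [-0.44, 2.09], [-1.27, 1.32], [0.08, 2.57], [-1.32, 4.46], [0.12, 2], [-2.74, 2.74]. Speed limits (rad/s): [2.22, 2.22, 3.01, 3.01, 3.14, 3.14, 3.14].

INTERFACE

Orientations are given as a rotation vector (axis times angle).
In Python, from plant import monitor, viewer, r gives the robot as it stands.
- The arm moves only by the tool arm_command, never from a script. Its argument "commands" is a list of rows, each a list of 3 entries, a list of its own where there are three numbers: the shift along the tool's x, y, z in m, then the turn about the tool's z in degrees, then the opening, from -1 (shut) to 1 (fully open). In form: [[[x, y, z], roll, hand], ...]. A call has 1 to 10 rows; each row is the pose to reach, as a shift and turn from the pose commanded when the call began, along the tool's axes at that moment; what a row does not reach only later rows make up. A row lasts 1/12 s, in which the tool goes at most 41.7 mm and 7.16 degrees, less where a joint would pass 70% of its speed; a pose out of reach is approached as far as the arm can. A call with a gripper value outside its range is refused whole. The fingers move at their own pace and stop on an object; "grip_force" is the grip in N (left out, the last holds). Time passes only in rows, so rows that repeat a pose let the fingers close. It gives the time, the measured TCP pose, the force, the opening and the grip force at its end, in the units of the state.
- monitor.sense(): the state, without advancing time (a new reading comes with each control period).
- viewer.snapshot(name): name is "side" or "top" or "wrist"; returns a dict with "frame" (384x512x3 uint8, blue, green, red), "vertical_fov" (degrees; the focal length in pixels is half the picture's height over the tangent of half this angle, whatever the lens; pixels are square), "cx", "cy" (the principal point, pixels), "dist_coeffs" ([k1, k2, p1, p2, k3] as OpenCV has them; the pictures are not rectified), "rvec" (rotation vector, rad) and "tvec" (3), from world to camera coordinates, as OpenCV has them; the wrist camera has in their place "tool_from_camera" (4x4, takes a point from camera to tool coordinates, whose origin is the TCP and whose axes are the flange's). Camera axes: x right, y down, z forward; pixel columns grow to the right and rows downward; lengths in m; the calibration is good to about 2 mm. A picture is of the moment at which its call begins: read the wrist's pose just before it. There is no depth.
- r.sign_off(): hands the job in; it is judged then, once.
The state is a dict: "time_s": time; "joint_pos": joint angles; "qd": joint speeds; "effort": joint torques, N m; "tcp_pos": TCP position; "ee_rot": TCP orientation; "contact_force": force on the tool from outside, world axes, zero at the start; "torque": the same for the moment, N m; "width": finger opening in m; "grip_force": force on a finger pad.
Only numpy, scipy, OpenCV 4.12 (cv2) and the standard library are available. Lean on these libraries where they do the work, as an engineer would, in place of code of your own. Each camera call takes 0.05 s, during which the arm holds its last target. There are 200 camera calls.

## Working session

There is one attempt and no reset: what is moved stays moved. The work goes in short steps, Python scripts to look and compute and a tool call to move; the robot and the scene stay as the last step left them, time stands still between calls to the robot, and variables do not carry over. Pictures are saved under pics/ and viewed, at most 10 in all, crops included, and the job is handed in when it is done.

Besides the shell and the picture viewer there is one more tool, called after "Emit:" as name(argument=value, ...), one argument or row to a line, values as JSON. arm_command: Moves the arm, as the interface text tells. Its arguments: {"type":"object","properties":{"commands":{"type":"array","items":{"type":"array"}},"grip_force":{"type":"number"}},"required":["commands"]}

```bash
ls; mkdir -p pics; cat > h.py <<'E'
import numpy as np, cv2
from plant import monitor, viewer, r
def K(s):
    h=s["frame"].shape[0]; f=h/2/np.tan(np.radians(s["vertical_fov"])/2)
    return np.array([[f,0,s["cx"]],[0,f,s["cy"]],[0,0,1.]])
def pose(s,st=None):
    "camera->world R, c"
    if "rvec" in s:
        R=cv2.Rodrigues(np.array(s["rvec"],float))[0]; return R.T,-R.T@np.array(s["tvec"],float).ravel()
    T=np.array(s["tool_from_camera"]); Rt=cv2.Rodrigues(np.array(st["ee_rot"],float))[0]
    return Rt@T[:3,:3], Rt@T[:3,3]+np.array(st["tcp_pos"])
def ray(s,uv,z,st=None):
    R,c=pose(s,st); uv=np.array(uv,float).reshape(-1,1,2)
    n=cv2.undistortPoints(uv,K(s),np.array(s["dist_coeffs"],float)).reshape(-1,2)
    d=np.c_[n,np.ones(len(n))]@R.T
    return c+d*((z-c[2])/d[:,2])[:,None]
def proj(s,P,st=None):
    R,c=pose(s,st); Rw=R.T
    return cv2.projectPoints(np.array(P,float).reshape(-1,3),cv2.Rodrigues(Rw)[0],-Rw@c,K(s),np.array(s["dist_coeffs"],float))[0].reshape(-1,2)
def snap(n,fn):
    import pickle
    st=monitor.sense(); s=viewer.snapshot(n); cv2.imwrite(f"pics/{fn}.png",s["frame"]); pickle.dump((s,st),open(f"pics/{fn}.pkl","wb")); return s,st
def load(fn):
    import pickle; return pickle.load(open(f"pics/{fn}.pkl","rb"))
E
python3 - <<'E'
from h import *
a,_=snap("top","top0"); b,_=snap("side","side0")
for s in(a,b): print(s["vertical_fov"],s["cx"],s["cy"],s["dist_coeffs"],pose(s)[1])
st=monitor.sense(); print(st)
cv2.imwrite("pics/t0big.png",cv2.resize(a["frame"],(800,600),interpolation=cv2.INTER_CUBIC))
E
```

```text
pics
52.99622566210859 251.2235477394262 194.67021981611353 [0.02591411 0.         0.         0.         0.        ] [ 0.39855542 -0.00276148  0.9793145 ]
55.444398844331715 249.9816279540303 192.72576576457053 [-0.10922164  0.          0.          0.          0.        ] [0.1400276  0.50859846 0.59745676]
{'time_s': 0.1, 'joint_pos': array([-1.27457427,  0.43515913,  0.02500359,  1.57399667, -0.01158541,
        1.13402426, -0.07508694]), 'qd': array([-2.29491581e-04, -3.14223654e-03, -1.64723075e-04, -2.62228547e-03,
       -4.11197909e-05, -4.51416411e-05,  1.95819427e-03]), 'effort': array([ 2.64354814e-03, -6.69126892e+01,  9.87796560e-01, -3.15145040e+01,
       -6.04989985e-02,  3.73837841e-02,  4.02558285e-06]), 'tcp_pos': array([0.2425899 , 0.57546527, 0.20572387]), 'ee_rot': array([-6.22417557e-01, -3.07918434e+00,  2.25684282e-03]), 'contact_force': array([-0.31845272, -0.21507853,  0.41769575]), 'torque': array([-0.00213601,  0.002656  ,  0.04802655]), 'grip_force': 0.0, 'width': 0.09201340917469367}
```

View pics/t0big.png

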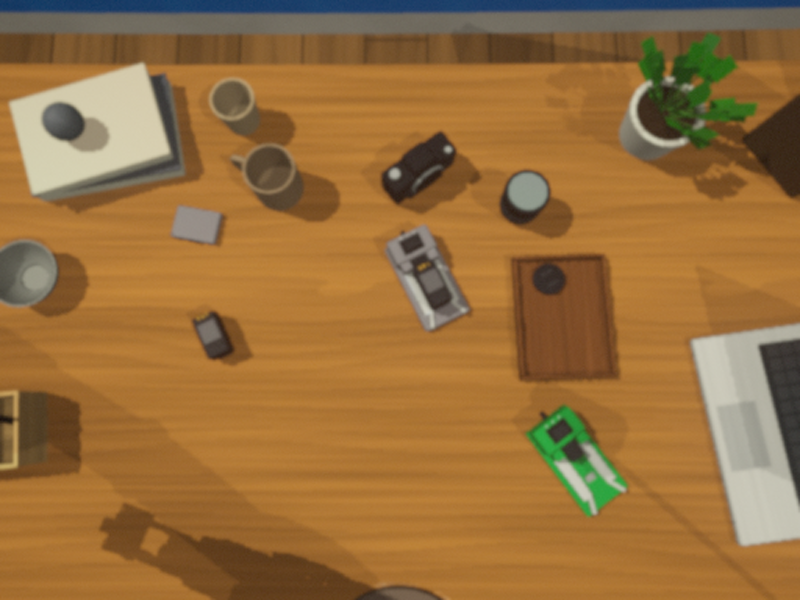

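View pics/side0.png

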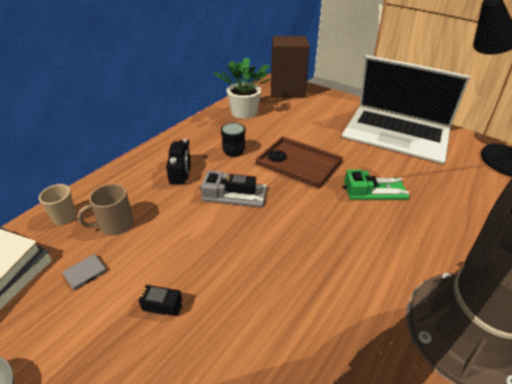

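The grey charger with the pack is at (428,280) in the enlarged top view and the tray is at (565,318). The lens cap is at (549,278), the lens at (525,195), and the mug (270,175) and camera (418,167) are beyond the charger.

- **Loose pack:** the dark block at (213,336) is the only pack-shaped thing standing free on the desk.
- **Charger:** there are two candidates, the grey one at (428,280) and the green one at (575,460). The grey one fits the description, and the green one is the look-alike to avoid.

I'll measure first, then confirm with an enlarged crop.

```bash
python3 - <<'E'
from h import *
s,_=load("top0"); k=1.5625
hsv=cv2.cvtColor(s["frame"],cv2.COLOR_BGR2HSV)
def big(m,box):
    x0,y0,x1,y1=[int(v/k) for v in box]; q=np.zeros_like(m); q[y0:y1,x0:x1]=m[y0:y1,x0:x1]
    c=max(cv2.findContours(q,cv2.RETR_EXTERNAL,cv2.CHAIN_APPROX_NONE)[0],key=cv2.contourArea); return c
m=((hsv[...,1]<90)).astype(np.uint8)*255
c=big(m,(375,215,480,340)); R=cv2.minAreaRect(c); print("dock",R); print(ray(s,cv2.boxPoints(R),0.02).round(4))
dk=((hsv[...,2]<75)).astype(np.uint8)*255
for n,b,z in(("button",(395,228,430,258),.052),("pack",(405,258,455,312),.052),("flat",(185,305,240,365),.04),("cap",(530,260,570,296),.015)):
    c=big(dk,b);R=cv2.minAreaRect(c);print(n,R);print(ray(s,np.r_[[R[0]],cv2.boxPoints(R)],z).round(4))
print("tray",ray(s,np.array([(513,257),(604,255),(618,377),(519,381)])/k,.02).round(4))
a=cv2.resize(s["frame"][135:250,105:320],(800,428),interpolation=cv2.INTER_CUBIC);cv2.imwrite("pics/c1.png",a)
E
```

```text
dock ((272.2000427246094, 177.40000915527344), (63.504329681396484, 31.304948806762695), 63.43495178222656)
[[ 0.6546  0.0281  0.02  ]
 [ 0.6916 -0.0439  0.02  ]
 [ 0.5436 -0.1143  0.02  ]
 [ 0.5081 -0.0437  0.02  ]]
button ((263.20001220703125, 155.90000915527344), (8.049844741821289, 11.180338859558105), 63.43495178222656)
[[ 0.6463 -0.0205  0.052 ]
 [ 0.6491 -0.0037  0.052 ]
 [ 0.6618 -0.0285  0.052 ]
 [ 0.6434 -0.0374  0.052 ]
 [ 0.6307 -0.0126  0.052 ]]
pack ((280.3000183105469, 189.60000610351562), (12.074766159057617, 13.416406631469727), 63.43495178222656)
[[ 0.5615 -0.062   0.052 ]
 [ 0.5674 -0.0408  0.052 ]
 [ 0.5824 -0.0703  0.052 ]
 [ 0.5555 -0.0832  0.052 ]
 [ 0.5407 -0.0538  0.052 ]]
flat ((137.013671875, 215.13011169433594), (27.393754959106445, 15.641751289367676), 65.55604553222656)
[[0.5    0.2892 0.04  ]
 [0.5229 0.3218 0.04  ]
 [0.539  0.2876 0.04  ]
 [0.4774 0.2568 0.04  ]
 [0.4616 0.2908 0.04  ]]
cap ((351.0000305175781, 178.50001525878906), (19.091880798339844, 17.677669525146484), 45.0)
[[ 0.5965 -0.2441  0.015 ]
 [ 0.5979 -0.2113  0.015 ]
 [ 0.6304 -0.2441  0.015 ]
 [ 0.5952 -0.2768  0.015 ]
 [ 0.563  -0.244   0.015 ]]
tray [[ 0.632  -0.1868  0.02  ]
 [ 0.635  -0.334   0.02  ]
 [ 0.4382 -0.345   0.02  ]
 [ 0.4314 -0.1902  0.02  ]]
```

View pics/c1.png

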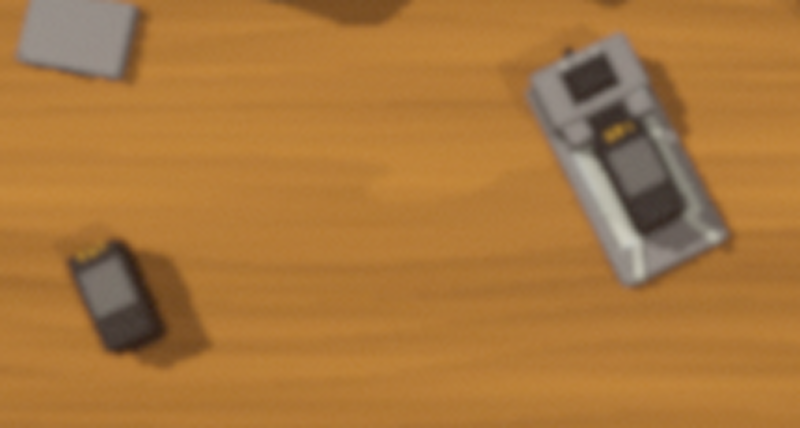

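The crop shows the charger at (620,160) with its button at (590,75), and the pack on it with brass contacts at (620,130) towards the head. The loose pack is at (115,295) with contacts at (90,252). These are the right ones.

```bash
cat >> h.py <<'E'
def goto(P,yaw,st=None):
    "shift in tool axes (mm) and roll deg to reach P with tool x at yaw (mod 180)"
    st=st or monitor.sense(); R=cv2.Rodrigues(np.array(st["ee_rot"],float))[0]
    d=R.T@(np.array(P)-st["tcp_pos"]); y0=np.degrees(np.arctan2(R[1,0],R[0,0]))
    e=(yaw-y0+90)%180-90
    print("shift mm",(d*1e3).round(1),"roll",round(-e,1),"yaw0",round(y0,1),"tilt",R[:,2].round(4))
E
python3 - <<'E'
from h import *
s=viewer.snapshot("wrist");print(np.array(s["tool_from_camera"]).round(3),s["vertical_fov"])
print(cv2.Rodrigues(monitor.sense()["ee_rot"])[0].round(3))
goto((.6463,-.0205,.2),25.4)
goto((.58,-.052,.3),25.4)
E
```

```text
[[ 0.001 -0.952 -0.305  0.082]
 [ 1.     0.001  0.001  0.001]
 [-0.001 -0.305  0.952 -0.179]
 [ 0.     0.     0.     1.   ]] 60.45762193267993
[[-0.921  0.388 -0.   ]
 [ 0.388  0.921 -0.001]
 [-0.    -0.001 -1.   ]]
shift mm [-603.5 -392.5    6.4] roll -48.3 yaw0 157.1 tilt [-4.0e-04 -1.1e-03 -1.0e+00]
shift mm [-554.7 -447.4  -93.6] roll -48.3 yaw0 157.1 tilt [-4.0e-04 -1.1e-03 -1.0e+00]
```

Emit:
arm_command(
  commands=[
    [[-0.04,-0.032,-0.005],-4,1],
    [[-0.07,-0.058,-0.01],-8,1],
    [[-0.1,-0.082,-0.02],-12,1],
    [[-0.13,-0.106,-0.03],-16,1],
    [[-0.16,-0.13,-0.035],-20,1],
    [[-0.19,-0.154,-0.035],-24,1],
    [[-0.22,-0.178,-0.035],-28,1],
    [[-0.25,-0.202,-0.035],-32,1],
    [[-0.28,-0.226,-0.035],-36,1],
    [[-0.31,-0.25,-0.035],-40,1],
  ],
)

```text
time_s: 0.98
tcp_pos: [0.4317, 0.2233, 0.2415]
ee_rot: [-0.474, 3.106, 0.0]
contact_force: [0.1, 0.4, -0.3]
width: 0.0916
grip_force: 0.0
```

```bash
python3 - <<'E'
from h import *
goto((.59,-.047,.23),25.4)
E
```

```text
shift mm [ -70.5 -305.2   11.4] roll -8.1 yaw0 -162.7 tilt [ 0.e+00  2.e-04 -1.e+00]
```

Emit:
arm_command(
  commands=[
    [[-0.008,-0.036,0],-2,0],
    [[-0.016,-0.072,0],-4,0],
    [[-0.024,-0.108,0],-6,-1],
    [[-0.032,-0.144,0.005],-8,-1],
    [[-0.041,-0.18,0.01],-8,-1],
    [[-0.05,-0.216,0.011],-8,-1],
    [[-0.06,-0.252,0.011],-8,-1],
    [[-0.068,-0.29,0.011],-8,-1],
    [[-0.07,-0.305,0.011],-8,-1],
    [[-0.07,-0.305,0.011],-8,-1],
  ],
)

```text
time_s: 1.82
tcp_pos: [0.589, -0.0511, 0.2299]
ee_rot: [0.674, -3.068, 0.004]
contact_force: [-1.2, -0.5, -0.3]
width: 0.0296
grip_force: 0.0
```

```bash
python3 - <<'E'
from h import *
s,st=snap("wrist","w1"); print(st["tcp_pos"],st["width"])
cv2.imwrite("pics/w1b.png",cv2.resize(s["frame"],(800,600),interpolation=cv2.INTER_CUBIC))
E
```

```text
[ 0.58896653 -0.05113925  0.22992193] 0.029634055986648117
```

View pics/w1b.png

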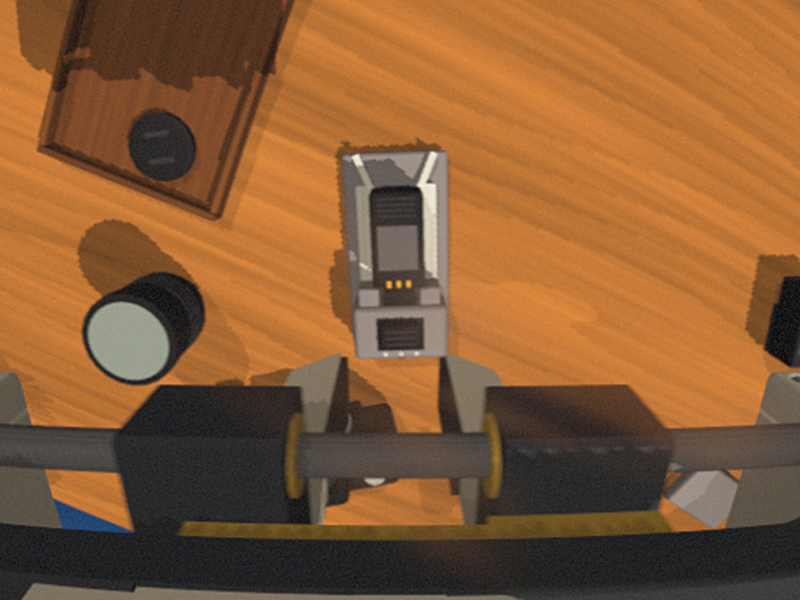

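The wrist view shows the charger upright in the picture. The button is at (400,334), the pack at (397,240) with brass strips at (398,284), and the mouth edge at (395,153). The lens is at (140,330), and the cap in the tray at (162,145).

```bash
python3 - <<'E'
from h import *
s,st=load("w1"); k=1.5625
hsv=cv2.cvtColor(s["frame"],cv2.COLOR_BGR2HSV)
def rect(m,box):
    x0,y0,x1,y1=[int(v/k) for v in box]; q=np.zeros_like(m); q[y0:y1,x0:x1]=m[y0:y1,x0:x1]
    c=max(cv2.findContours(q,cv2.RETR_EXTERNAL,cv2.CHAIN_APPROX_NONE)[0],key=cv2.contourArea); return cv2.minAreaRect(c)
dk=(hsv[...,2]<70).astype(np.uint8)*255
br=(cv2.inRange(hsv,(10,120,170),(35,255,255)))
gr=(hsv[...,1]<70).astype(np.uint8)*255
for n,m,b,z in(("button",dk,(368,312,432,355),.052),("brass",br,(380,276,415,292),.052),("dock",gr,(320,140,460,365),.018),("head",gr,(352,322,450,362),.044)):
    R=rect(m,b);P=ray(s,np.r_[[R[0]],cv2.boxPoints(R)],z,st);print(n,R);print(P[:5].round(4))
    e=P[2]-P[1];f=P[3]-P[2];e=max(e,f,key=np.linalg.norm);print(" long yaw",np.degrees(np.arctan2(e[1],e[0]))%180, np.linalg.norm(P[2]-P[1]),np.linalg.norm(f))
print("hand: mouth corners", ray(s,np.array([(344,154),(447,153)])/k,.018,st).round(4))
print("rear head top corners", ray(s,np.array([(357,357),(445,357)])/k,.044,st).round(4))
print("pack top rear", ray(s,np.array([(372,187),(420,187)])/k,.052,st).round(4))
print("tray c", ray(s,np.array([(40,149),(217,216)])/k,.02,st).round(4))
E
```

```text
button ((255.5, 213.5), (19.0, 29.0), 90.0)
[[ 0.6466 -0.0195  0.052 ]
 [ 0.6429 -0.0397  0.052 ]
 [ 0.6288 -0.0093  0.052 ]
 [ 0.6504  0.0012  0.052 ]
 [ 0.6648 -0.0299  0.052 ]]
 long yaw 114.87209618479154 0.033542677976661106 0.02395418208044099
brass ((249.0, 182.0), (4.0, 2.0), 90.0)
[[ 0.6149 -0.0424  0.052 ]
 [ 0.6132 -0.0444  0.052 ]
 [ 0.6123 -0.0424  0.052 ]
 [ 0.6166 -0.0404  0.052 ]
 [ 0.6175 -0.0425  0.052 ]]
 long yaw 24.74880220905988 0.0022590731750420684 0.004730075054352435
dock ((254.19493103027344, 162.4573211669922), (131.34481811523438, 66.1720962524414), 87.95458984375)
[[ 0.5992 -0.043   0.018 ]
 [ 0.5469 -0.1125  0.018 ]
 [ 0.5125 -0.0443  0.018 ]
 [ 0.6576  0.0349  0.018 ]
 [ 0.6968 -0.0417  0.018 ]]
 long yaw 28.63117804628106 0.07636153134229859 0.16534440519075325
head ((255.5, 217.0), (22.0, 59.0), 90.0)
[[ 0.6537 -0.0161  0.044 ]
 [ 0.6556 -0.0538  0.044 ]
 [ 0.6262  0.0097  0.044 ]
 [ 0.6518  0.0225  0.044 ]
 [ 0.6819 -0.0424  0.044 ]]
 long yaw 114.87225619575975 0.06995598873168785 0.02860191932927269
hand: mouth corners [[ 0.5468 -0.1108  0.018 ]
 [ 0.5142 -0.042   0.018 ]]
rear head top corners [[ 0.6812 -0.0394  0.044 ]
 [ 0.6524  0.0226  0.044 ]]
pack top rear [[ 0.5564 -0.0822  0.052 ]
 [ 0.5426 -0.0523  0.052 ]]
tray c [[ 0.6377 -0.3289  0.02  ]
 [ 0.6295 -0.1815  0.02  ]]
```

```bash
python3 - <<'E'
from h import *
goto((.6475,-.0195,.060),25.6)
E
```

```text
shift mm [-66.    1.1 169.8] roll -0.7 yaw0 -155.1 tilt [-8.e-04 -9.e-04 -1.e+00]
```

Emit:
arm_command(
  commands=[
    [[-0.03,0,0.01],-0.7,-1],
    [[-0.055,0,0.04],-0.7,-1],
    [[-0.066,0.001,0.075],-0.7,-1],
    [[-0.066,0.001,0.11],-0.7,-1],
    [[-0.066,0.001,0.14],-0.7,-1],
    [[-0.066,0.001,0.16],-0.7,-1],
    [[-0.066,0.001,0.168],-0.7,-1],
    [[-0.066,0.001,0.17],-0.7,-1],
    [[-0.066,0.001,0.17],-0.7,-1],
  ],
)

```text
time_s: 2.62
tcp_pos: [0.6474, -0.0158, 0.0608]
ee_rot: [-0.704, 3.062, 0.001]
contact_force: [0.5, 0.2, 0.6]
width: 0.0004
grip_force: 0.0
```

```bash
python3 - <<'E'
from h import *
print(monitor.sense()["contact_force"],monitor.sense()["tcp_pos"]);goto((.6475,-.0195,.0465),25.6)
E
```

```text
[0.48536696 0.15224746 0.59457664] [ 0.64743615 -0.01577383  0.06084345]
shift mm [ 1.6 -3.4 14.3] roll 0.3 yaw0 -154.1 tilt [ 0.e+00  4.e-04 -1.e+00]
```

Emit:
arm_command(
  commands=[
    [[0.0015,-0.003,0.002],0,-1],
    [[0.0015,-0.003,0.006],0,-1],
    [[0.0015,-0.003,0.009],0,-1],
    [[0.0015,-0.003,0.011],0,-1],
    [[0.0015,-0.003,0.0125],0,-1],
    [[0.0015,-0.003,0.0135],0,-1],
    [[0.0015,-0.003,0.014],0,-1],
    [[0.0015,-0.003,0.014],0,-1],
  ],
)

```text
time_s: 3.28
tcp_pos: [0.6474, -0.02, 0.0463]
ee_rot: [0.703, -3.062, -0.0]
contact_force: [-0.8, 0.2, -1.4]
width: 0.0005
grip_force: 0.0
```

```bash
python3 - <<'E'
from h import *
print(monitor.sense()["contact_force"])
s,st=snap("wrist","w2"); cv2.imwrite("pics/w2b.png",cv2.resize(s["frame"],(800,600),interpolation=cv2.INTER_CUBIC))
print(monitor.sense()["contact_force"],monitor.sense()["tcp_pos"])
E
```

```text
[-0.79279617  0.19769737 -1.36068065]
[-0.63105049 -0.16606323 -0.74175073] [ 0.64738132 -0.02000039  0.04641694]
```

View pics/w2b.png

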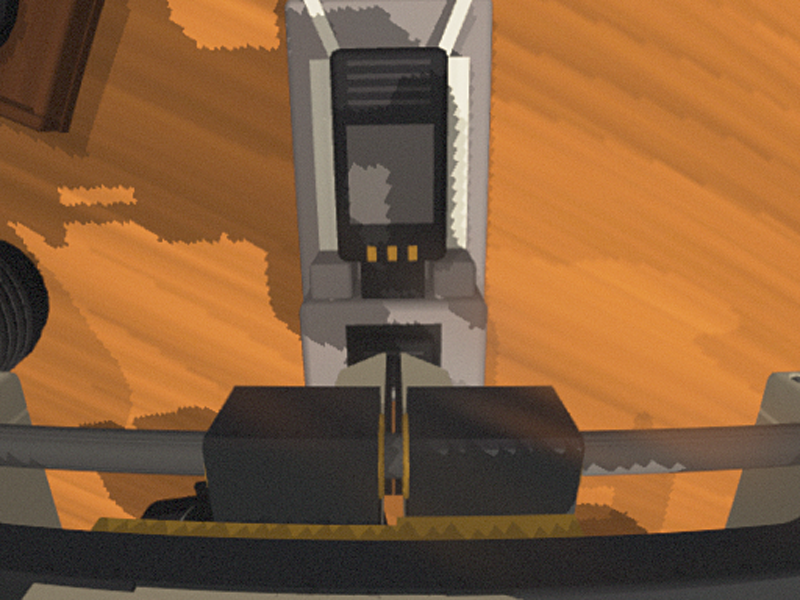

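The pack's contact end is at row 262, just at the stops (250–298). The fingertips are over the button's rear half at (390,360). There's almost no force, so I'll check whether the pack has already sprung out.

```bash
python3 - <<'E'
from h import *
k=1.5625; u=np.array([np.cos(np.radians(25.6)),np.sin(np.radians(25.6))]); o=np.array([.5815,-.051])
n=np.array([-u[1],u[0]])
def d(fn,p,z):
    s,st=load(fn); P=ray(s,np.array(p)/k,z,st)[:,:2]-o; return (np.c_[P@u,P@n]*1e3).round(1).tolist()
print("w1 rear", d("w1",[(372,187),(420,187)],.052), "brass front",d("w1",[(398,289)],.052))
print("w2 rear", d("w2",[(332,48),(447,48)],.052), "brass",d("w2",[(392,262)],.052))
print("w2 button front edge",d("w2",[(347,325),(441,325)],[.052]), d("w2",[(347,325),(441,325)],[.046]))
print("stops front top",d("w2",[(312,252),(474,250)],.042),"head front top",d("w2",[(303,298),(485,298)],.044))
print("w1 stops",d("w1",[(360,290),(440,290)],.042),"head",d("w1",[(356,306),(445,306)],.044))
s,st=load("w2"); print("tcp px",proj(s,[st["tcp_pos"]],st)*k, d("w2",[(392,355)],.0464))
E
```

```text
w1 rear [[-36.1, -17.3], [-35.7, 15.6]] brass front [[37.4, -0.3]]
w2 rear [[-33.1, -19.9], [-33.2, 16.1]] brass [[36.2, -0.8]]
w2 button front edge [[59.7, -16.9], [59.5, 17.0]] [[62.1, -17.5], [61.9, 17.6]]
stops front top [[35.1, -30.0], [34.0, 29.1]] head front top [[52.2, -33.8], [51.8, 33.9]]
w1 stops [[41.0, -28.6], [41.7, 31.2]] head [[52.9, -31.9], [53.8, 34.9]]
tcp px [[392.31634411 351.93707698]] [[74.0, -0.6]]
```

Emit:
arm_command(
  commands=[
    [[0,0,0.0005],0,-1],
    [[0,0,0.001],0,-1],
    [[0,0,0.001],0,-1],
  ],
)

```text
time_s: 3.58
tcp_pos: [0.6473, -0.02, 0.0453]
ee_rot: [0.703, -3.062, -0.0]
contact_force: [-0.7, 0.1, -0.5]
width: 0.0004
grip_force: 0.0
```

```bash
python3 - <<'E'
from h import *
m=monitor.sense();print(m["contact_force"],m["tcp_pos"],m["torque"],m["effort"].round(2))
E
```

```text
[-0.73449654  0.1313091  -0.52608843] [ 0.64733774 -0.0200169   0.04534938] [ 0.05246207  0.00866774 -0.00195866] [ 2.000e-02 -7.435e+01  4.870e+00 -2.547e+01  7.000e-02  2.000e-02
  0.000e+00]
```

Emit:
arm_command(
  commands=[
    [[0,0,0.0005],0,-1],
    [[0,0,0.001],0,-1],
    [[0,0,0.001],0,-1],
  ],
)

```text
time_s: 3.83
tcp_pos: [0.6473, -0.0201, 0.0443]
ee_rot: [0.702, -3.062, -0.0]
contact_force: [-0.3, -0.6, -0.2]
width: 0.0005
grip_force: 0.0
```

Emit:
arm_command(
  commands=[
    [[0,0,0.0005],0,-1],
    [[0,0,0.001],0,-1],
    [[0,0,0.001],0,-1],
  ],
)

```text
time_s: 4.08
tcp_pos: [0.6473, -0.02, 0.0433]
ee_rot: [0.703, -3.062, -0.0]
contact_force: [0.1, 0.6, 0.6]
width: 0.0008
grip_force: 0.0
```

```bash
python3 - <<'E'
from h import *
s,st=snap("side","s2"); print(st["tcp_pos"],st["contact_force"])
print(proj(s,[st["tcp_pos"],(.6478,-.0192,.052)]))
x,y=proj(s,[st["tcp_pos"]])[0].astype(int)
c=s["frame"][y-50:y+40,x-60:x+60];cv2.imwrite("pics/s2c.png",cv2.resize(c,(800,600),interpolation=cv2.INTER_CUBIC))
E
```

```text
[ 0.64732622 -0.02001726  0.04332959] [0.13576703 0.58275979 0.61048493]
[[211.5832063  178.19254345]
 [210.99231343 175.51180604]]
```

View pics/s2c.png

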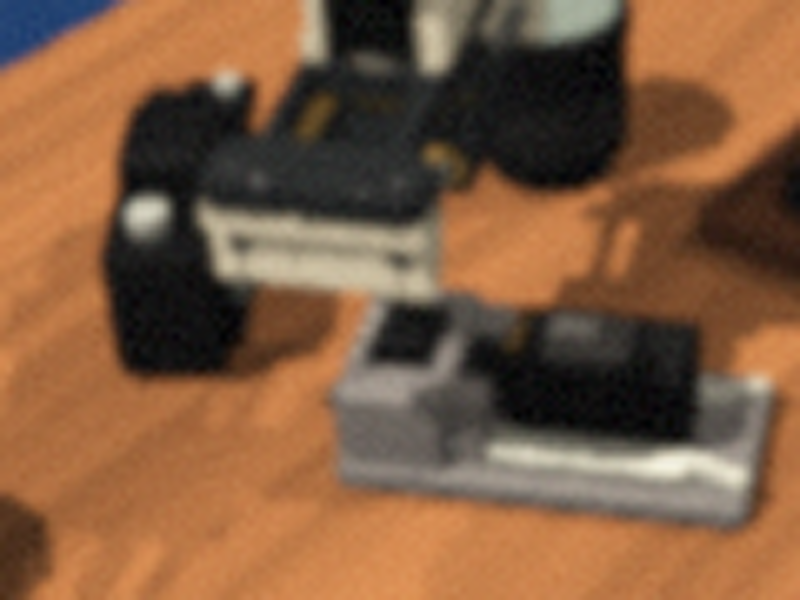

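The crop shows the charger, pack and button (410,335) clear. The gripper's visible underside ends at about (430,295), so it isn't over the button as the measured pose says. I'll check this with numbers before going lower.

```bash
python3 - <<'E'
from h import *
s,st=load("s2"); R=cv2.Rodrigues(st["ee_rot"])[0]; t=st["tcp_pos"]
x,y=proj(s,[t])[0].astype(int); f=800/120
for n,p in (("tip",(0,0,0)),("tip+x",(.0095,0,0)),("tip-x",(-.0095,0,0)),("body+x-y",(.0375,-.095,-.066)),("body-x-y",(-.0375,-.095,-.066)),("body+x+y",(.0375,.095,-.066)),("body-x+y",(-.0375,.095,-.066))):
    q=proj(s,[t+R@np.array(p)])[0]; print(n,((q-[x-60,y-50])*f).round())
print("dock pts", [(n,((proj(s,[np.r_[np.array([.5815,-.051])+a*np.array([.902,.432])+b*np.array([-.432,.902]),z]])[0]-[x-60,y-50])*f).round()) for n,a,b,z in (("mouth L",-.06,.04,0),("head rear L top",.095,.036,.044),("head front L top",.052,.036,.044),("button",.0735,0,.052),("pack rearL top",-.035,.019,.052))])
print(pose(s)[1])
E
```

```text
tip [404. 335.]
tip+x [428. 337.]
tip-x [379. 332.]
body+x-y [551.  62.]
body-x-y [364.  45.]
body+x+y [426. 360.]
body-x+y [207. 335.]
dock pts [('mouth L', array([733., 536.])), ('head rear L top', array([319., 386.])), ('head front L top', array([432., 400.])), ('button', array([400., 317.])), ('pack rearL top', array([677., 381.]))]
[0.1400276  0.50859846 0.59745676]
```

```bash
python3 - <<'E'
from h import *
k=1.5625
D={"w1":[((372,187),(-35,-19,52)),((420,187),(-35,19,52)),((357,357),(95,-36,44)),((445,357),(95,36,44)),((356,306),(52,-36,44)),((445,306),(52,36,44)),((372,300),(35,-19,52)),((420,300),(35,19,52))],
"w2":[((332,48),(-35,-19,52)),((447,48),(-35,19,52)),((303,298),(52,-36,44)),((485,298),(52,36,44)),((347,325),(63.5,-15,52)),((441,325),(63.5,15,52)),((340,260),(35,-19,52)),((448,260),(35,19,52))]}
D["w1"]=D["w1"][:6]
for fn,L in D.items():
    s,st=load(fn); uv=np.array([a for a,b in L],float)/k; P=np.array([b for a,b in L],float)/1e3
    R,c=pose(s,st); a=np.radians(25.6); Rd=np.array([[np.cos(a),-np.sin(a),0],[np.sin(a),np.cos(a),0],[0,0,1]])
    Pw=P@Rd.T+[.5815,-.051,0]
    print(fn,"resid",(uv-proj(s,Pw,st)).round(1).tolist())
    # orientation fixed: solve for the shift of the camera
    from scipy.optimize import least_squares
    def fn2(d):
        return (uv-cv2.projectPoints(Pw,cv2.Rodrigues(R.T)[0],-R.T@(c+d),K(s),np.array(s["dist_coeffs"]))[0].reshape(-1,2)).ravel()
    q=least_squares(fn2,[0,0,0]);print(q.x.round(4),"rms",np.sqrt((q.fun**2).mean()))
E
```

```text
w1 resid [[1.6, -1.1], [-3.2, -0.6], [2.8, -0.1], [-0.2, 0.6], [3.5, 0.7], [-0.9, 1.4]]
[-0.0007 -0.001   0.0031] rms 1.6974943147328068
w2 resid [[-1.8, 4.2], [-6.0, 3.7], [3.7, 0.3], [-3.6, -0.3], [-3.5, -6.3], [3.8, -6.5], [0.4, 0.9], [-0.7, 0.6]]
[-0.0012  0.      0.0071] rms 2.6320960577318018
```

Emit:
arm_command(
  commands=[
    [[0,0,0.001],0,-1],
    [[0,0,0.002],0,-1],
    [[0,0,0.002],0,-1],
  ],
)

```text
time_s: 4.38
tcp_pos: [0.6472, -0.0201, 0.0412]
ee_rot: [0.702, -3.062, -0.0]
contact_force: [-0.1, -0.2, 0.5]
width: 0.0006
grip_force: 0.0
```

Emit:
arm_command(
  commands=[
    [[0,0,0.001],0,-1],
    [[0,0,0.002],0,-1],
    [[0,0,0.002],0,-1],
  ],
)

```text
time_s: 4.63
tcp_pos: [0.6472, -0.02, 0.0392]
ee_rot: [0.703, -3.062, -0.0]
contact_force: [0.6, -0.4, -0.8]
width: 0.0006
grip_force: 0.0
```

Emit:
arm_command(
  commands=[
    [[0,0,0.001],0,-1],
    [[0,0,0.002],0,-1],
    [[0,0,0.002],0,-1],
  ],
)

```text
time_s: 4.88
tcp_pos: [0.6472, -0.02, 0.0372]
ee_rot: [0.702, -3.062, -0.0]
contact_force: [-0.1, 0.6, -0.2]
width: 0.0003
grip_force: 0.0
```

Emit:
arm_command(
  commands=[
    [[0,0,0.001],0,-1],
    [[0,0,0.002],0,-1],
    [[0,0,0.002],0,-1],
  ],
)

```text
time_s: 5.13
tcp_pos: [0.6472, -0.02, 0.0352]
ee_rot: [0.702, -3.062, -0.0]
contact_force: [0.2, 0.4, 0.3]
width: 0.0004
grip_force: 0.0
```

```bash
python3 - <<'E'
from h import *
import pickle
m=monitor.sense(); print(m["contact_force"],m["tcp_pos"])
s,st=snap("wrist","w3"); b,_=snap("side","s3")
c=s["frame"][120:270,160:360]; c=cv2.resize(c,(400,300),interpolation=cv2.INTER_CUBIC)
x,y=proj(b,[m["tcp_pos"]])[0].astype(int)
e=cv2.resize(b["frame"][y-85:y+35,x-80:x+80],(400,300),interpolation=cv2.INTER_CUBIC)
cv2.imwrite("pics/c3.png",np.hstack([c,e]))
E
```

```text
[0.18700932 0.35893622 0.2874279 ] [ 0.6472493  -0.02001695  0.03521441]
```

View pics/c3.png

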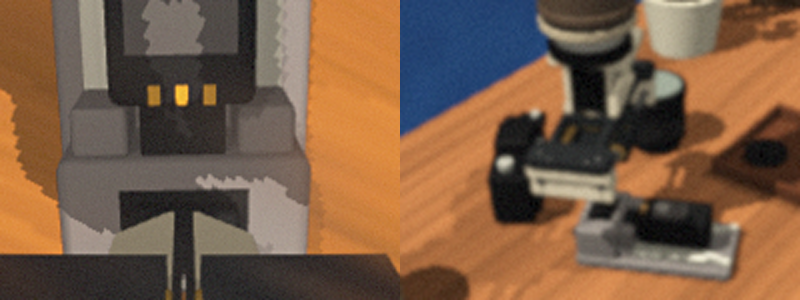

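The left half shows the fingertips over the button at (185,215), with a small gap still left. The right half shows the gripper just above the head at (600,205). The real tips are clearly higher than the reading, so I'll keep going down by feel.

Emit:
arm_command(
  commands=[
    [[0,0,0.001],0,-1],
    [[0,0,0.002],0,-1],
    [[0,0,0.002],0,-1],
  ],
)

```text
time_s: 5.48
tcp_pos: [0.6472, -0.02, 0.0332]
ee_rot: [0.703, -3.062, -0.0]
contact_force: [-0.5, 0.4, 1.1]
width: 0.0
grip_force: 0.0
```

Emit:
arm_command(
  commands=[
    [[0,0,0.001],0,-1],
    [[0,0,0.002],0,-1],
    [[0,0,0.002],0,-1],
  ],
)

```text
time_s: 5.73
tcp_pos: [0.6475, -0.02, 0.0315]
ee_rot: [-0.702, 3.062, 0.0]
contact_force: [-0.8, -0.7, 1.2]
width: 0.0003
grip_force: 1.0
```

Emit:
arm_command(
  commands=[
    [[0,0,0.001],0,-1],
    [[0,0,0.002],0,-1],
    [[0,0,0.002],0,-1],
  ],
)

```text
time_s: 5.98
tcp_pos: [0.6475, -0.02, 0.0295]
ee_rot: [-0.702, 3.062, -0.0]
contact_force: [-0.4, -0.6, 3.9]
width: 0.0004
grip_force: 1.7
```

Emit:
arm_command(
  commands=[
    [[0,0,0.001],0,-1],
    [[0,0,0.001],0,-1],
    [[0,0,0.001],0,-1],
  ],
)

```text
time_s: 6.23
tcp_pos: [0.6476, -0.02, 0.0284]
ee_rot: [-0.703, 3.062, -0.0]
contact_force: [0.5, 0.2, 1.9]
width: 0.0005
grip_force: 1.1
```

Emit:
arm_command(
  commands=[
    [[0,0,0.001],0,-1],
    [[0,0,0.001],0,-1],
    [[0,0,0.001],0,-1],
  ],
)

```text
time_s: 6.48
tcp_pos: [0.6476, -0.02, 0.0275]
ee_rot: [-0.703, 3.062, -0.0]
contact_force: [-0.0, 0.2, 3.4]
width: 0.0002
grip_force: 2.1
```

Emit:
arm_command(
  commands=[
    [[0,0,0.001],0,-1],
    [[0,0,0.001],0,-1],
    [[0,0,0.001],0,-1],
  ],
)

```text
time_s: 6.73
tcp_pos: [0.6476, -0.02, 0.0265]
ee_rot: [-0.703, 3.062, -0.0]
contact_force: [1.1, 0.4, 3.7]
width: 0.0006
grip_force: 2.2
```

Emit:
arm_command(
  commands=[
    [[0,0,0.001],0,-1],
    [[0,0,0.001],0,-1],
    [[0,0,0.001],0,-1],
  ],
)

```text
time_s: 6.98
tcp_pos: [0.6477, -0.02, 0.0259]
ee_rot: [-0.702, 3.061, 0.0]
contact_force: [-0.5, 1.7, 9.1]
width: 0.0002
grip_force: 4.0
```

```bash
python3 - <<'E'
from h import *
k=1.5625
s,st=snap("wrist","w4");print(st["tcp_pos"],st["contact_force"])
for f in("w3","w4"):
    s,_=load(f);hsv=cv2.cvtColor(s["frame"],cv2.COLOR_BGR2HSV)
    m=cv2.inRange(hsv,(15,120,120),(35,255,255)); m[:120]=0;m[215:]=0;m[:,:220]=0;m[:,290:]=0
    ys,xs=np.nonzero(m);print(f,len(ys),ys.mean() if len(ys) else 0,xs.mean() if len(xs) else 0)
E
```

```text
[ 0.64766727 -0.01998099  0.02587379] [-0.5495141   1.70143902  9.0608272 ]
w3 190 166.8842105263158 250.50526315789475
w4 230 146.44782608695652 250.83478260869566
```

The brass moved from row 167 to row 146 and the force rose to 9 N at the hard stop, so the pack has sprung loose. Contact at a reading of 0.032 against a button top of 0.052 means the real tips sit about 20 mm above the reported TCP. I'll use that offset from here on.

Emit:
arm_command(
  commands=[
    [[0,0,-0.02],0,-1],
    [[0,0,-0.05],0,0],
    [[0.03,0,-0.07],0,1],
    [[0.06,0,-0.08],0,1],
    [[0.084,0,-0.08],0,1],
    [[0.084,0,-0.08],0,1],
    [[0.084,0,-0.08],0,1],
  ],
)

```text
time_s: 7.62
tcp_pos: [0.5704, -0.0575, 0.1054]
ee_rot: [0.7, -3.062, -0.0]
contact_force: [0.1, 0.2, 0.8]
width: 0.0357
grip_force: 0.0
```

```bash
python3 - <<'E'
from h import *
s,st=snap("wrist","w5");print(st["tcp_pos"],st["contact_force"],st["width"]); goto((.5707,-.0562,.006),25.6)
cv2.imwrite("pics/w5b.png",cv2.resize(s["frame"],(800,600),interpolation=cv2.INTER_CUBIC))
E
```

```text
[ 0.57043443 -0.05745909  0.10539955] [0.07538871 0.1794099  0.81992866] 0.03568923451103435
shift mm [ 0.6  0.6 99.2] roll 0.2 yaw0 -154.2 tilt [-4.e-04  3.e-04 -1.e+00]
```

View pics/w5b.png

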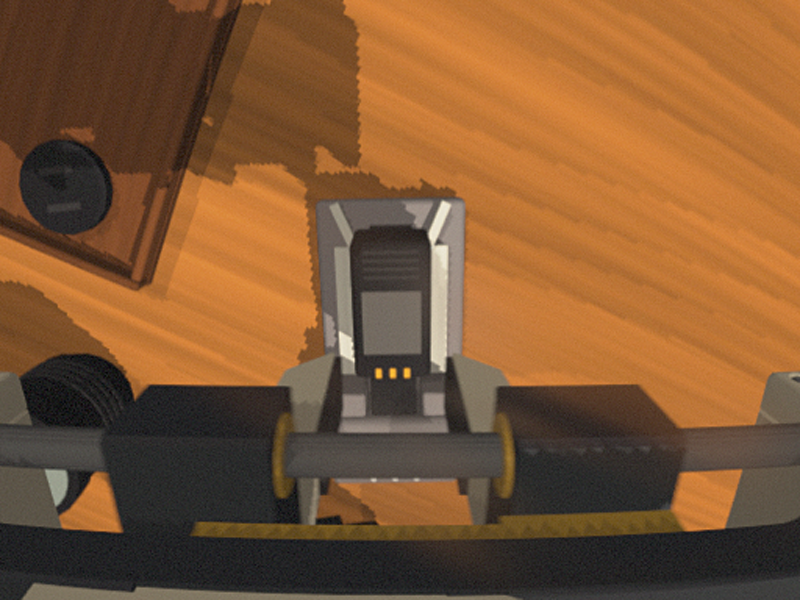

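The pack has sprung: a gap shows at (395,395) between its brass strips (392,373) and the terminal. It lies midway between the fingers. The lens is clear at the left, and the fingers are still opening.

Emit:
arm_command(
  commands=[
    [[0,0,0.01],0,1],
    [[0,0,0.02],0,1],
    [[0,0,0.025],0,1],
    [[0,0,0.03],0,1],
    [[0,0,0.035],0,1],
  ],
)

```text
time_s: 8.08
tcp_pos: [0.5716, -0.0564, 0.0691]
ee_rot: [0.703, -3.061, -0.0]
contact_force: [-0.3, -0.4, -0.2]
width: 0.073
grip_force: 0.0
```

```bash
python3 - <<'E'
from h import *
k=1.5625;u=np.array([.902,.432]);n=np.array([-.432,.902])
s,st=load("w5")
for z in(.052,.032):
  P=ray(s,np.array([(392,380),(355,240),(431,240),(392,240)])/k,z,st)[:,:2]-[.5815,-.051];print(z,(np.c_[P@u,P@n]*1e3).round(1).tolist())
print("tray corner/cap",ray(s,np.array([(140,287)])/k,.02,st),ray(s,np.array([(140,287)])/k,.0,st))
st=monitor.sense();print(st["width"]);goto((.5707,-.0562,.006),25.6)
E
```

```text
0.052 [[26.9, -1.1], [-44.6, -18.3], [-44.7, 16.6], [-44.6, -1.3]]
0.032 [[37.3, -1.1], [-40.3, -19.8], [-40.5, 18.1], [-40.4, -1.4]]
tray corner/cap [[ 0.6314493  -0.18234553  0.02      ]] [[ 0.64160034 -0.18913419  0.        ]]
0.07301864243731576
shift mm [ 0.6  0.6 63.1] roll 0.3 yaw0 -154.1 tilt [-1.3e-03 -1.0e-04 -1.0e+00]
```

Emit:
arm_command(
  commands=[
    [[0.0005,-0.0005,0.02],0,0.6],
    [[0.0005,-0.0005,0.04],0,0.6],
    [[0.0005,-0.0005,0.052],0,0.6],
    [[0.0005,-0.0005,0.06],0,0.6],
    [[0.0005,-0.0005,0.063],0,0.6],
    [[0.0005,-0.0005,0.063],0,0.6],
  ],
)

```text
time_s: 8.58
tcp_pos: [0.5714, -0.0573, 0.007]
ee_rot: [0.702, -3.061, -0.0]
contact_force: [-0.6, 0.7, 0.4]
width: 0.0735
grip_force: 0.0
```

Emit:
arm_command(
  commands=[
    [[0,0,0],0,-1],
    [[0,0,0],0,-1],
    [[0,0,0],0,-1],
    [[0,0,0],0,-1],
    [[0,0,0],0,-1],
    [[0,0,0],0,-1],
  ],
  grip_force=5,
)

```text
time_s: 9.08
tcp_pos: [0.5717, -0.0573, 0.0077]
ee_rot: [-0.703, 3.062, -0.0]
contact_force: [0.2, -1.6, -2.1]
width: 0.0386
grip_force: 5.3
```

Emit:
arm_command(
  commands=[
    [[0,0,0],0,-1],
    [[0.004,0,0],0,-1],
    [[0.01,0,0],0,-1],
    [[0.016,0,0],0,-1],
    [[0.022,0,0],0,-1],
    [[0.027,0,0],0,-1],
    [[0.03,0,0],0,-1],
  ],
  grip_force=12,
)

```text
time_s: 9.67
tcp_pos: [0.5438, -0.0711, 0.0075]
ee_rot: [-0.701, 3.062, -0.0]
contact_force: [4.2, 0.1, -0.8]
width: 0.0377
grip_force: 12.0
```

Emit:
arm_command(
  commands=[
    [[0.006,0,0],0,-1],
    [[0.013,0,0],0,-1],
    [[0.02,0,0],0,-1],
    [[0.027,0,0],0,-1],
    [[0.034,0,0],0,-1],
    [[0.04,0,0],0,-1],
    [[0.042,0,0],0,-1],
  ],
)

```text
time_s: 10.25
tcp_pos: [0.5049, -0.0891, 0.0072]
ee_rot: [0.701, -3.061, -0.001]
contact_force: [-0.5, 0.5, -1.6]
width: 0.0382
grip_force: 12.0
```

```bash
python3 - <<'E'
from h import *
m=monitor.sense();print(m["contact_force"],m["width"],m["grip_force"]);t=m["tcp_pos"];d=t[:2]-[.5815,-.051];print(t,d@[.902,.432],d@[-.432,.902])
a,_=load("top0"); k=1.5625
goto((.487,-.266,.08),-2)
s,_=snap("top","top2")
cv2.imwrite("pics/top2b.png",cv2.resize(s["frame"][120:310,220:440],(800,691)))
print("tray corners proj",proj(s,[(.632,-.187,.02),(.635,-.334,.02),(.438,-.345,.02),(.431,-.19,.02)]).round())
E
```

```text
[-0.49563632  0.4678881  -1.63596553] 0.03815054525329874 11.99382796883583
[ 0.5049468  -0.08913804  0.00722007] -0.08552662035734929 -0.0013295325092757097
shift mm [  93.3 -151.3  -72.8] roll 27.8 yaw0 -154.2 tilt [-1.7e-03  1.0e-04 -1.0e+00]
tray corners proj [[328. 164.]
 [387. 163.]
 [396. 241.]
 [332. 244.]]
```

The pack is held, off the rails at dock x of about -85 mm. Next I'll lift it and carry it over to the tray's free -x half, above (0.489, -0.265).

Emit:
arm_command(
  commands=[
    [[0.005,0,-0.02],0,-1],
    [[0.01,-0.005,-0.045],0,-1],
    [[0.02,-0.03,-0.065],4,-1],
    [[0.035,-0.055,-0.07],9,-1],
    [[0.05,-0.08,-0.07],14,-1],
    [[0.065,-0.105,-0.07],19,-1],
    [[0.08,-0.13,-0.07],23,-1],
    [[0.091,-0.15,-0.07],24,-1],
    [[0.091,-0.152,-0.07],24,-1],
    [[0.091,-0.152,-0.07],24,-1],
  ],
)

```text
time_s: 11.13
tcp_pos: [0.4909, -0.2667, 0.0774]
ee_rot: [-0.047, 3.141, -0.001]
contact_force: [0.7, 0.5, -1.5]
width: 0.0381
grip_force: 12.0
```

```bash
python3 - <<'E'
from h import *
m=monitor.sense();print(m["contact_force"],m["width"],m["tcp_pos"]);goto((.489,-.2655,.006),2)
s,st=snap("wrist","w6")
hsv=cv2.cvtColor(s["frame"],cv2.COLOR_BGR2HSV)
cv2.imwrite("pics/w6b.png",cv2.resize(s["frame"],(800,600),interpolation=cv2.INTER_CUBIC))
E
```

```text
[ 0.66189388  0.45716954 -1.53638625] 0.03808841413355439 [ 0.49089914 -0.26674516  0.07735433]
shift mm [ 1.9  1.3 71.4] roll -0.3 yaw0 -178.3 tilt [ 0.e+00 -6.e-04 -1.e+00]
```

View pics/w6b.png

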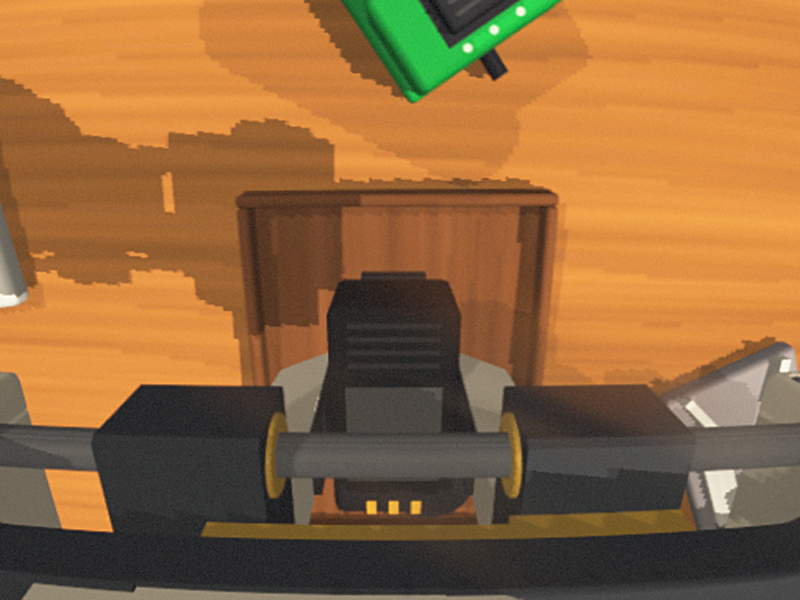

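The pack hangs centred over the tray: its columns run 328–460 and the inner walls are at 248 and 545. The -x wall is at row 200, well clear. The green look-alike at the top is clear too. I'll lower it.

Emit:
arm_command(
  commands=[
    [[0.002,0.001,0.03],0,-1],
    [[0.002,0.001,0.055],0,-1],
    [[0.002,0.001,0.066],0,-1],
    [[0.002,0.001,0.071],0,-1],
    [[0.002,0.001,0.073],0,-1],
    [[0.002,0.001,0.073],0,-1],
  ],
)

```text
time_s: 11.68
tcp_pos: [0.4896, -0.2639, 0.0048]
ee_rot: [-0.052, 3.141, 0.0]
contact_force: [-0.4, -0.5, -0.6]
width: 0.0379
grip_force: 12.0
```

Emit:
arm_command(
  commands=[
    [[0,0,0.001],0,-1],
    [[0,0,0.002],0,-1],
    [[0,0,0.002],0,-1],
  ],
)

```text
time_s: 11.93
tcp_pos: [0.4896, -0.2644, 0.0031]
ee_rot: [-0.051, 3.14, -0.001]
contact_force: [0.1, -0.5, -2.2]
width: 0.0381
grip_force: 12.0
```

Emit:
arm_command(
  commands=[
    [[0,0,0.001],0,-1],
    [[0,0,0.0015],0,-1],
    [[0,0,0.0015],0,-1],
  ],
)

```text
time_s: 12.18
tcp_pos: [0.4891, -0.2642, 0.001]
ee_rot: [-0.051, 3.141, 0.0]
contact_force: [0.3, -0.8, -1.2]
width: 0.0378
grip_force: 12.0
```

Emit:
arm_command(
  commands=[
    [[0,0,0.0005],0,-1],
    [[0,0,0.001],0,-1],
    [[0,0,0.001],0,-1],
  ],
)

```text
time_s: 12.43
tcp_pos: [0.4895, -0.2643, 0.0002]
ee_rot: [-0.051, 3.14, -0.0]
contact_force: [0.4, 0.7, 1.4]
width: 0.0382
grip_force: 12.0
```

Emit:
arm_command(
  commands=[
    [[0,0,0],0,0.3],
    [[0,0,0],0,0.35],
    [[0,0,0],0,0.35],
    [[0,0,0],0,0.35],
    [[0,0,-0.02],0,0.35],
    [[0,0,-0.05],0,0.35],
    [[0,0,-0.08],0,0.6],
    [[0,0,-0.11],0,0.6],
    [[0,0,-0.13],0,0.6],
  ],
)

```text
time_s: 13.18
tcp_pos: [0.4896, -0.2648, 0.1326]
ee_rot: [-0.05, 3.139, -0.002]
contact_force: [0.7, -0.9, 0.5]
width: 0.0727
grip_force: 0.0
```

```bash
python3 - <<'E'
from h import *
k=1.5625
m=monitor.sense();print(m["contact_force"],m["width"],m["tcp_pos"]);goto((.49,.285,.15),26.6)
s,_=snap("wrist","w7"); t,_=snap("top","top3")
for f in("top2","top3"):
    hsv=cv2.cvtColor(load(f)[0]["frame"],cv2.COLOR_BGR2HSV); q=(hsv[...,2]<60).astype(np.uint8)
    q2=np.zeros_like(q);q2[195:250,325:400]=q[195:250,325:400];print(f,q2.sum())
E
```

```text
[ 0.70273396 -0.92071048  0.51654902] 0.07269992412552671 [ 0.48963361 -0.26477083  0.1325923 ]
shift mm [-17.9 549.5 -17.9] roll -24.8 yaw0 -178.2 tilt [ 2.1e-03 -9.0e-04 -1.0e+00]
top2 27
top3 284
```

Emit:
arm_command(
  commands=[
    [[0,0.03,-0.018],0,0.6],
    [[0,0.07,-0.018],0,0.6],
    [[0,0.11,-0.018],-3,0.6],
    [[-0.002,0.15,-0.018],-6,0.6],
    [[-0.004,0.19,-0.018],-9,0.6],
    [[-0.006,0.23,-0.018],-12,0.6],
    [[-0.008,0.27,-0.018],-15,0.6],
    [[-0.01,0.31,-0.018],-18,0.6],
    [[-0.012,0.35,-0.018],-21,0.6],
    [[-0.014,0.39,-0.018],-24,0.6],
  ],
)

```text
time_s: 14.12
tcp_pos: [0.4897, 0.1278, 0.1473]
ee_rot: [0.706, -3.06, -0.0]
contact_force: [1.2, -0.5, 0.1]
width: 0.0733
grip_force: 0.0
```

```bash
python3 - <<'E'
from h import *
goto((.49,.285,.15),26.6)
E
```

```text
shift mm [-69.2 141.2  -2.7] roll -0.6 yaw0 -154.0 tilt [-8.e-04 -1.e-04 -1.e+00]
```

Emit:
arm_command(
  commands=[
    [[-0.015,0.03,-0.003],0,0.6],
    [[-0.034,0.07,-0.003],0,0.6],
    [[-0.05,0.1,-0.003],-0.5,0.6],
    [[-0.062,0.125,-0.003],-0.5,0.6],
    [[-0.067,0.136,-0.003],-0.5,0.6],
    [[-0.067,0.136,-0.003],-0.5,0.6],
    [[-0.067,0.136,-0.003],-0.5,0.6],
  ],
)

```text
time_s: 14.7
tcp_pos: [0.4911, 0.2769, 0.1501]
ee_rot: [0.717, -3.057, 0.002]
contact_force: [0.6, -0.5, -0.5]
width: 0.0731
grip_force: 0.0
```

```bash
python3 - <<'E'
from h import *
s,st=snap("wrist","w8"); t,_=snap("top","top3"); print(st["tcp_pos"],st["width"])
hsv=cv2.cvtColor(s["frame"],cv2.COLOR_BGR2HSV)
br=cv2.inRange(hsv,(15,130,150),(35,255,255)); 
m=((hsv[...,2]<75)|((hsv[...,1]<60)&(hsv[...,2]<130))).astype(np.uint8)*255; m[245:]=0
for n,M in(("dark",m),("brass",br)):
    for c in sorted(cv2.findContours(M,cv2.RETR_EXTERNAL,cv2.CHAIN_APPROX_NONE)[0],key=cv2.contourArea)[-4:]:
        if cv2.contourArea(c)>15: print(n,cv2.contourArea(c),cv2.boundingRect(c),[np.round(v,1) for v in cv2.minAreaRect(c)])
a=s["frame"][110:260,130:380]; b=t["frame"][150:250,310:410]
cv2.imwrite("pics/c8.png",np.hstack([cv2.resize(a,(500,300),interpolation=cv2.INTER_CUBIC),cv2.resize(b,(300,300),interpolation=cv2.INTER_CUBIC)]))
E
```

```text
[0.49110704 0.27692371 0.15006409] 0.07311124030699967
dark 49.0 (492, 239, 20, 6) [array([501.5, 241.5]), array([ 5., 19.]), np.float64(90.0)]
dark 54.5 (321, 234, 12, 11) [array([326.5, 239. ]), array([11., 10.]), np.float64(0.0)]
dark 124.0 (170, 229, 13, 16) [array([176. , 236.5]), array([15., 12.]), np.float64(90.0)]
dark 2601.5 (245, 151, 41, 79) [array([265., 190.]), array([40., 78.]), np.float64(0.0)]
brass 15.5 (452, 64, 9, 9) [array([456.1,  68.7]), array([9.4, 4.9]), np.float64(63.4)]
brass 18.5 (59, 149, 16, 11) [array([ 66.8, 154.6]), array([17. ,  4.8]), np.float64(30.3)]
brass 24.5 (229, 95, 19, 12) [array([237.1, 101.3]), array([18.2,  8.1]), np.float64(22.6)]
brass 34.5 (473, 154, 20, 14) [array([482.1, 159.9]), array([20.2,  8.6]), np.float64(41.2)]
```

View pics/c8.png

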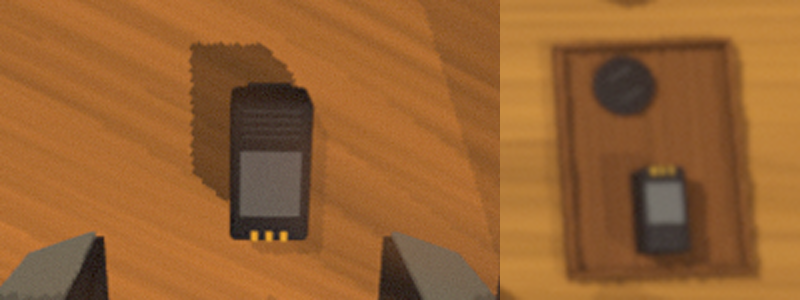

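The left half shows the loose pack square to the gripper at (270,165), brass towards the gripper at (270,237), i.e. contacts away from the robot. The right half shows the full pack upright in the tray at (662,210), with the cap untouched at (625,85).

```bash
python3 - <<'E'
from h import *
s,st=load("w8"); R=cv2.Rodrigues(st["ee_rot"])[0]
def tool(p,z):
    u=np.array(p,float)/2+[130,110]; P=ray(s,u,z,st)-st["tcp_pos"]; return (P@R*1e3).round(1)[:,:2].tolist()
for z in(.02,.04): print(z,"front L,R,label fl,fr,rl,rr, rear L,R",tool([(231,240),(304,240),(240,216),(300,216),(240,152),(301,152),(231,103),(312,103)],z))
t,_=load("top0")
print("top label/brass est", ray(t,np.array([(213,336),(202,318)])/1.5625,.04).round(4))
s5,st5=load("w5");R5=cv2.Rodrigues(st5["ee_rot"])[0]
for z in (.032,.052):
  P=(ray(s5,np.array([(392,378),(361,353),(421,353),(361,291),(421,291),(392,240)])/1.5625,z,st5)-st5["tcp_pos"])@R5*1e3;print("w5",z,P[:,:2].round(1).tolist())
E
```

```text
0.02 front L,R,label fl,fr,rl,rr, rear L,R [[-64.5, -5.9], [-64.4, 31.7], [-51.1, -1.2], [-51.0, 29.3], [-17.0, -1.2], [-16.9, 28.8], [7.7, -5.5], [7.8, 33.4]]
0.04 front L,R,label fl,fr,rl,rr, rear L,R [[-55.0, -5.5], [-55.0, 29.7], [-42.5, -1.2], [-42.5, 27.4], [-10.6, -1.1], [-10.6, 26.9], [12.5, -5.2], [12.6, 31.3]]
top label/brass est [[0.5002 0.2909 0.04  ]
 [0.5288 0.3097 0.04  ]]
w5 0.032 [[-48.9, -0.2], [-34.0, -16.8], [-34.0, 15.3], [0.8, -16.2], [0.9, 14.7], [27.6, -0.3]]
w5 0.052 [[-38.6, -0.2], [-24.9, -15.5], [-24.8, 14.1], [7.2, -14.9], [7.3, 13.5], [31.8, -0.2]]
```

Emit:
arm_command(
  commands=[
    [[-0.019,0.013,0.02],0,0.6],
    [[-0.019,0.013,0.06],0,0.6],
    [[-0.019,0.013,0.1],0,0.6],
    [[-0.019,0.013,0.13],0,0.6],
    [[-0.019,0.013,0.148],0,0.6],
    [[-0.019,0.013,0.155],0,0.6],
    [[-0.019,0.013,0.155],0,0.6],
  ],
)

```text
time_s: 15.38
tcp_pos: [0.5023, 0.2953, -0.0054]
ee_rot: [0.712, -3.057, 0.003]
contact_force: [-0.4, -1.0, 0.9]
width: 0.0735
grip_force: 0.0
```

Emit:
arm_command(
  commands=[
    [[0,0,0],0,-1],
    [[0,0,0],0,-1],
    [[0,0,0],0,-1],
    [[0,0,0],0,-1],
    [[0,0,0],0,-1],
    [[0,0,0],0,-1],
    [[0,0,0],0,-1],
  ],
  grip_force=6,
)

```text
time_s: 15.97
tcp_pos: [0.5031, 0.2979, -0.0035]
ee_rot: [-0.716, 3.058, 0.0]
contact_force: [-0.7, -0.6, 5.9]
width: 0.0378
grip_force: 6.0
```

Emit:
arm_command(
  commands=[
    [[0,0,0],0,-1],
    [[0,0,-0.005],0,-1],
    [[0,0,-0.02],0,-1],
    [[0,0,-0.04],0,-1],
    [[0,0,-0.06],0,-1],
    [[0,0,-0.07],0,-1],
    [[0,0,-0.07],0,-1],
  ],
  grip_force=25,
)

```text
time_s: 16.55
tcp_pos: [0.504, 0.2985, 0.0681]
ee_rot: [-0.715, 3.056, 0.002]
contact_force: [-0.2, 0.3, -2.3]
width: 0.0376
grip_force: 25.0
```

```bash
python3 - <<'E'
from h import *
m=monitor.sense(); print(m["time_s"],m["contact_force"])
s,st=snap("wrist","w9");s6,st6=load("w6")
def br(s):
    hsv=cv2.cvtColor(s["frame"],cv2.COLOR_BGR2HSV);M=cv2.inRange(hsv,(15,120,150),(35,255,255));M[:310]=0;M[332:]=0;M[:,:220]=0;M[:,285:]=0
    y,x=np.nonzero(M);return len(y),x.mean(),y.mean()
print(br(s6),br(s))
# contact row shift per mm at that place
for n,q,z in(("w6",s6,st6),("w9",s,st)):
    u=br(q)[1:]; R,c=pose(q,z); R0=cv2.Rodrigues(z["ee_rot"])[0]
    P=ray(q,u,z["tcp_pos"][2]+.026,z)-z["tcp_pos"]; print(n,(P@R0*1e3).round(1))
o=np.array([.5815,-.051]);p=o-.110*np.array([.902,.432]);goto((p[0],p[1],.06),25.9)
E
```

```text
16.55 [-0.1956332   0.31507504 -2.26276726]
(154, np.float64(251.30519480519482), np.float64(324.3376623376623)) (202, np.float64(251.26237623762376), np.float64(321.15841584158414))
w6 [[-50.4   0.9 -26. ]]
w9 [[-48.5   0.2 -25.8]]
shift mm [ 194.8 -346.1    6.1] roll 0.5 yaw0 -153.6 tilt [ 0.0014  0.0011 -1.    ]
```

```bash
python3 - <<'E'
from h import *
goto((.494,-.0943,.05),25.6)
E
```

```text
shift mm [ 182.5 -347.5   16.2] roll 0.8 yaw0 -153.6 tilt [ 0.0014  0.0011 -1.    ]
```

Emit:
arm_command(
  commands=[
    [[0.015,-0.03,0],0,-1],
    [[0.033,-0.064,0],0,-1],
    [[0.05,-0.098,0],0.8,-1],
    [[0.068,-0.132,0],0.8,-1],
    [[0.086,-0.166,0],0.8,-1],
    [[0.104,-0.2,0],0.8,-1],
    [[0.122,-0.234,0],0.8,-1],
    [[0.14,-0.268,0],0.8,-1],
    [[0.158,-0.302,0.005],0.8,-1],
    [[0.172,-0.328,0.01],0.8,-1],
  ],
)

```text
time_s: 17.43
tcp_pos: [0.4929, -0.076, 0.0548]
ee_rot: [0.691, -3.063, 0.001]
contact_force: [1.1, 1.1, -2.3]
width: 0.0379
grip_force: 25.0
```

Emit:
arm_command(
  commands=[
    [[0.006,-0.012,0.006],0,-1],
    [[0.0105,-0.0195,0.006],0,-1],
    [[0.0105,-0.0195,0.006],0,-1],
    [[0.0105,-0.0195,0.006],0,-1],
  ],
)

```text
time_s: 17.77
tcp_pos: [0.4928, -0.0938, 0.0494]
ee_rot: [0.695, -3.063, -0.001]
contact_force: [0.4, 0.5, -1.6]
width: 0.038
grip_force: 25.0
```

```bash
python3 - <<'E'
from h import *
m=monitor.sense();print(m["tcp_pos"],m["contact_force"],m["width"]);goto((.494,-.0943,.0125),25.6)
E
```

```text
[ 0.4927667  -0.09384487  0.04941646] [ 0.37902666  0.45632658 -1.58735017] 0.03801794636689254
shift mm [-0.9 -1.  36.9] roll -0.0 yaw0 -154.4 tilt [-1.1e-03  6.0e-04 -1.0e+00]
```

Emit:
arm_command(
  commands=[
    [[-0.001,-0.001,0.02],0,-1],
    [[-0.001,-0.001,0.033],0,-1],
    [[-0.001,-0.001,0.037],0,-1],
    [[-0.001,-0.001,0.037],0,-1],
    [[-0.008,-0.001,0.037],0,-1],
    [[-0.016,-0.001,0.037],0,-1],
    [[-0.022,-0.001,0.037],0,-1],
    [[-0.022,-0.001,0.037],0,-1],
  ],
)

```text
time_s: 18.43
tcp_pos: [0.5161, -0.0848, 0.0137]
ee_rot: [-0.697, 3.06, -0.0]
contact_force: [0.1, -0.5, -2.4]
width: 0.0376
grip_force: 25.0
```

Emit:
arm_command(
  commands=[
    [[0,0,0.001],0,-1],
    [[0,0,0.002],0,-1],
    [[0,0,0.002],0,-1],
  ],
)

```text
time_s: 18.68
tcp_pos: [0.5129, -0.0863, 0.0107]
ee_rot: [0.694, -3.063, -0.0]
contact_force: [-0.6, -0.6, -2.5]
width: 0.0377
grip_force: 25.0
```

Emit:
arm_command(
  commands=[
    [[0,0,0.0005],0,-1],
    [[0,0,0.001],0,-1],
    [[0,0,0.001],0,-1],
  ],
)

```text
time_s: 18.93
tcp_pos: [0.5132, -0.0862, 0.0098]
ee_rot: [0.694, -3.064, -0.0]
contact_force: [0.6, 0.9, -3.1]
width: 0.0379
grip_force: 25.0
```

Emit:
arm_command(
  commands=[
    [[0,0.0005,0.0005],0,-1],
    [[0,0.001,0.001],0,-1],
    [[0,0.001,0.001],0,-1],
  ],
)

```text
time_s: 19.18
tcp_pos: [0.5129, -0.0851, 0.0088]
ee_rot: [0.695, -3.064, -0.0]
contact_force: [-0.2, -0.2, -1.4]
width: 0.038
grip_force: 25.0
```

Emit:
arm_command(
  commands=[
    [[0,0,0.0005],0,-1],
    [[0,0,0.001],0,-1],
    [[0,0,0.001],0,-1],
  ],
)

```text
time_s: 19.43
tcp_pos: [0.513, -0.0852, 0.0084]
ee_rot: [-0.694, 3.064, 0.0]
contact_force: [-3.7, 0.9, 6.3]
width: 0.0378
grip_force: 25.0
```

Emit:
arm_command(
  commands=[
    [[0,0,-0.0006],0,-1],
    [[-0.004,0,-0.0006],0,-1],
    [[-0.009,0,-0.0006],0,-1],
    [[-0.014,0,-0.0006],0,-1],
    [[-0.019,0,-0.0006],0,-1],
    [[-0.022,0,-0.0006],0,-1],
    [[-0.022,0,-0.0006],0,-1],
  ],
)

```text
time_s: 20.02
tcp_pos: [0.5339, -0.0753, 0.0086]
ee_rot: [-0.695, 3.063, -0.0]
contact_force: [0.9, 0.6, -0.8]
width: 0.0377
grip_force: 25.0
```

Emit:
arm_command(
  commands=[
    [[-0.003,0,0],0,-1],
    [[-0.007,0,0],0,-1],
    [[-0.011,0,0],0,-1],
    [[-0.015,0,0],0,-1],
    [[-0.018,0,0],0,-1],
    [[-0.02,0,0],0,-1],
    [[-0.02,0,0],0,-1],
  ],
)

```text
time_s: 20.6
tcp_pos: [0.552, -0.0666, 0.0086]
ee_rot: [-0.695, 3.062, -0.0]
contact_force: [1.6, 1.0, 1.3]
width: 0.0377
grip_force: 25.0
```

Emit:
arm_command(
  commands=[
    [[-0.003,0,0],0,-1],
    [[-0.006,0,0],0,-1],
    [[-0.009,0,0],0,-1],
    [[-0.012,0,0],0,-1],
    [[-0.015,0,0],0,-1],
    [[-0.016,0,0],0,-1],
    [[-0.016,0,0],0,-1],
  ],
)

```text
time_s: 21.18
tcp_pos: [0.5659, -0.0598, 0.0086]
ee_rot: [-0.695, 3.063, 0.0]
contact_force: [0.2, 0.7, 0.6]
width: 0.0377
grip_force: 25.0
```

Emit:
arm_command(
  commands=[
    [[-0.002,0,0],0,-1],
    [[-0.004,0,0],0,-1],
    [[-0.006,0,0],0,-1],
    [[-0.007,0,0],0,-1],
    [[-0.007,0,0],0,-1],
  ],
)

```text
time_s: 21.6
tcp_pos: [0.5719, -0.057, 0.0085]
ee_rot: [-0.695, 3.064, 0.0]
contact_force: [0.4, -0.8, 1.7]
width: 0.0379
grip_force: 25.0
```

Emit:
arm_command(
  commands=[
    [[-0.0015,0,0],0,-1],
    [[-0.003,0,0],0,-1],
    [[-0.004,0,0],0,-1],
    [[-0.004,0,0],0,-1],
  ],
)

```text
time_s: 21.93
tcp_pos: [0.5734, -0.0563, 0.0085]
ee_rot: [0.693, -3.061, -0.0]
contact_force: [-8.2, -2.6, 10.0]
width: 0.0375
grip_force: 25.0
```

Emit:
arm_command(
  commands=[
    [[0,0,0],0,-1],
    [[0,0,0],0,-1],
  ],
)

```text
time_s: 22.1
tcp_pos: [0.5734, -0.0563, 0.0086]
ee_rot: [0.693, -3.061, -0.0]
contact_force: [-8.3, -2.7, 8.8]
width: 0.0378
grip_force: 25.0
```

Emit:
arm_command(
  commands=[
    [[-0.001,0,0],0,-1],
    [[-0.001,0,0],0,-1],
    [[-0.001,0,0],0,-1],
  ],
)

```text
time_s: 22.35
tcp_pos: [0.5741, -0.056, 0.0086]
ee_rot: [0.693, -3.061, -0.0]
contact_force: [-8.0, -3.5, 10.9]
width: 0.0378
grip_force: 25.0
```

```bash
python3 - <<'E'
from h import *
m=monitor.sense();R=cv2.Rodrigues(m["ee_rot"])[0];print(m["tcp_pos"],"tool F",m["contact_force"]@R,"M",m["torque"]@R,m["width"])
s,st=snap("wrist","w10");s9,st9=load("w9")
def br(s):
    hsv=cv2.cvtColor(s["frame"],cv2.COLOR_BGR2HSV);M=cv2.inRange(hsv,(15,120,120),(35,255,255));M[:300]=0;M[332:]=0;M[:,:220]=0;M[:,285:]=0
    y,x=np.nonzero(M);return len(y),x.mean(),y.mean(),y.min(),y.max()
print(br(s9),br(s))
E
```

```text
[ 0.57409348 -0.05597235  0.00856195] tool F [  8.72427526   0.26486207 -10.84614197] M [-0.25250425  1.82713099 -0.05081504] 0.03779929505646678
(214, np.float64(250.60280373831776), np.float64(321.00467289719626), np.int64(316), np.int64(331)) (168, np.float64(251.0), np.float64(319.5), np.int64(316), np.int64(323))
```

Emit:
arm_command(
  commands=[
    [[-0.001,0,-0.0003],0,-1],
    [[-0.002,0,-0.0003],0,-1],
    [[-0.003,0,-0.0003],0,-1],
    [[-0.003,0,-0.0003],0,-1],
  ],
)

```text
time_s: 22.73
tcp_pos: [0.5763, -0.0548, 0.0086]
ee_rot: [0.692, -3.06, -0.0]
contact_force: [-9.2, -3.6, 8.9]
width: 0.0377
grip_force: 25.0
```

Emit:
arm_command(
  commands=[
    [[-0.001,0,0],0,-1],
    [[-0.002,0,0],0,-1],
    [[-0.003,0,0],0,-1],
    [[-0.003,0,0],0,-1],
  ],
)

```text
time_s: 23.07
tcp_pos: [0.5786, -0.0537, 0.0086]
ee_rot: [0.692, -3.059, -0.0]
contact_force: [-10.2, -3.8, 10.4]
width: 0.0379
grip_force: 25.0
```

Emit:
arm_command(
  commands=[
    [[-0.001,0,0],0,-1],
    [[-0.002,0,0],0,-1],
    [[-0.003,0,0],0,-1],
    [[-0.003,0,0],0,-1],
  ],
)

```text
time_s: 23.4
tcp_pos: [0.581, -0.0525, 0.0086]
ee_rot: [0.692, -3.059, -0.0]
contact_force: [-11.9, -3.9, 11.4]
width: 0.038
grip_force: 25.0
```

Emit:
arm_command(
  commands=[
    [[-0.001,0,0],0,-1],
    [[-0.002,0,0],0,-1],
    [[-0.002,0,0],0,-1],
  ],
)

```text
time_s: 23.65
tcp_pos: [0.5825, -0.0517, 0.0086]
ee_rot: [0.692, -3.058, -0.0]
contact_force: [-11.6, -3.7, 13.2]
width: 0.0381
grip_force: 25.0
```

Emit:
arm_command(
  commands=[
    [[-0.001,0,0],0,-1],
    [[-0.0015,0,0],0,-1],
    [[-0.0015,0,0],0,-1],
  ],
)

```text
time_s: 23.9
tcp_pos: [0.5839, -0.0511, 0.0086]
ee_rot: [0.692, -3.058, -0.0]
contact_force: [-11.8, -4.2, 11.8]
width: 0.038
grip_force: 25.0
```

Emit:
arm_command(
  commands=[
    [[-0.0005,0,0],0,-1],
    [[-0.001,0,0],0,-1],
    [[-0.001,0,0],0,-1],
  ],
)

```text
time_s: 24.15
tcp_pos: [0.5846, -0.0507, 0.0086]
ee_rot: [0.691, -3.058, -0.0]
contact_force: [-12.6, -4.7, 12.2]
width: 0.0374
grip_force: 25.0
```

Emit:
arm_command(
  commands=[
    [[-0.0005,0,0],0,-1],
    [[-0.001,0,0],0,-1],
    [[-0.001,0,0],0,-1],
  ],
)

```text
time_s: 24.4
tcp_pos: [0.5847, -0.0507, 0.0085]
ee_rot: [0.691, -3.057, -0.0]
contact_force: [-15.5, -5.4, 15.0]
width: 0.0379
grip_force: 25.0
```

Emit:
arm_command(
  commands=[
    [[-0.0005,0,0],0,-1],
    [[-0.001,0,0],0,-1],
    [[-0.001,0,0],0,-1],
  ],
)

```text
time_s: 24.65
tcp_pos: [0.5848, -0.0506, 0.0084]
ee_rot: [0.69, -3.055, -0.0]
contact_force: [-17.1, -6.1, 17.2]
width: 0.0377
grip_force: 25.0
```

Emit:
arm_command(
  commands=[
    [[0.001,0,0],0,-1],
    [[0.002,0,0],0,-1],
    [[0.003,0,0],0,-1],
    [[0.003,0,0],0,-1],
  ],
)

```text
time_s: 24.98
tcp_pos: [0.5848, -0.0507, 0.0084]
ee_rot: [0.692, -3.06, -0.0]
contact_force: [-8.9, -2.9, 6.7]
width: 0.0379
grip_force: 25.0
```

Emit:
arm_command(
  commands=[
    [[0.001,0,0],0,-1],
    [[0.002,0,0],0,-1],
    [[0.002,0,0],0,-1],
  ],
)

```text
time_s: 25.23
tcp_pos: [0.5841, -0.051, 0.0085]
ee_rot: [0.693, -3.062, -0.0]
contact_force: [-5.1, -2.3, 4.1]
width: 0.0379
grip_force: 25.0
```

Emit:
arm_command(
  commands=[
    [[0.001,0,0],0,-1],
    [[0.0015,0,0],0,-1],
    [[0.0015,0,0],0,-1],
  ],
)

```text
time_s: 25.48
tcp_pos: [0.5833, -0.0515, 0.0085]
ee_rot: [0.694, -3.062, -0.0]
contact_force: [-4.9, -1.9, 1.4]
width: 0.038
grip_force: 25.0
```

Emit:
arm_command(
  commands=[
    [[0.001,0,0],0,-1],
    [[0.0015,0,0],0,-1],
    [[0.0015,0,0],0,-1],
  ],
)

```text
time_s: 25.73
tcp_pos: [0.583, -0.0516, 0.0086]
ee_rot: [-0.695, 3.064, 0.0]
contact_force: [-1.1, -0.6, -1.9]
width: 0.0379
grip_force: 25.0
```

Emit:
arm_command(
  commands=[
    [[0.0005,0,0],0,-1],
    [[0.001,0,0],0,-1],
    [[0.001,0,0],0,-1],
  ],
)

```text
time_s: 25.98
tcp_pos: [0.5827, -0.0518, 0.0088]
ee_rot: [-0.695, 3.062, 0.0]
contact_force: [0.5, -0.2, -5.6]
width: 0.0377
grip_force: 25.0
```

Emit:
arm_command(
  commands=[
    [[-0.0005,0,0],0,0.35],
    [[-0.0005,0,0],0,0.35],
    [[-0.0005,0,0],0,0.35],
    [[-0.0005,0,0],0,0.35],
    [[-0.0005,0,0],0,0.35],
    [[-0.0005,0,-0.02],0,0.35],
    [[-0.0005,0,-0.05],0,0.35],
    [[-0.0005,0,-0.085],0,0.35],
    [[0.03,0,-0.12],0,0.35],
  ],
)

```text
time_s: 26.73
tcp_pos: [0.5615, -0.061, 0.1271]
ee_rot: [-0.7, 3.059, 0.001]
contact_force: [0.6, -0.4, 1.4]
width: 0.0614
grip_force: 0.0
```

Emit:
arm_command(
  commands=[
    [[0.03,0,-0.02],0,0.35],
    [[0.06,0.03,-0.04],0,0.35],
    [[0.08,0.06,-0.06],0,0.35],
    [[0.1,0.1,-0.06],0,0.35],
    [[0.1,0.14,-0.06],0,0.35],
    [[0.1,0.18,-0.06],0,0.35],
    [[0.1,0.2,-0.06],0,0.35],
    [[0.1,0.2,-0.06],0,0.35],
  ],
)

```text
time_s: 27.4
tcp_pos: [0.3791, 0.0778, 0.1857]
ee_rot: [-0.704, 3.061, 0.002]
contact_force: [0.3, 0.4, -0.1]
width: 0.0617
grip_force: 0.0
```

```bash
python3 - <<'E'
from h import *
m=monitor.sense();print(m["time_s"],m["tcp_pos"],m["contact_force"],m["width"])
t,_=snap("top","top9");a,_=load("top0")
def feats(s):
    hsv=cv2.cvtColor(s["frame"],cv2.COLOR_BGR2HSV);x0,y0,x1,y1=245,140,305,215
    h=hsv[y0:y1,x0:x1]; br=cv2.inRange(h,(18,140,110),(35,255,255)); dk=(h[...,2]<65).astype(np.uint8)
    n,l,st,c=cv2.connectedComponentsWithStats(dk)
    return [(int(st[i,4]),(c[i]+[x0,y0]).round(1).tolist()) for i in range(1,n) if st[i,4]>30]
print(feats(a));print(feats(t))
d=cv2.absdiff(a["frame"],t["frame"]).max(2)
g=cv2.cvtColor(a["frame"],cv2.COLOR_BGR2GRAY)[158:200,262:300]; g2=cv2.cvtColor(t["frame"],cv2.COLOR_BGR2GRAY)[158:200,262:300]
print("shift",cv2.phaseCorrelate(np.float32(g),np.float32(g2)), "diff pack area",d[158:200,262:300].mean(),d[158:200,262:300].max(), "px->mm",np.linalg.norm(np.diff(ray(t,[(275,180),(276,180)],.052),axis=0))*1e3)
print("cap diff",d[165:192,335:370].mean(),"case",d[130:158,108:145].mean(),"cam",d[80:130,243:295].mean(),"lens",d[105:145,318:355].mean(),"mug",d[88:135,145:195].mean())
E
```

```text
27.4 [0.37907645 0.07776831 0.18566814] [ 0.30019318  0.40446694 -0.06096691] 0.06170293537696896
[(63, [263.1, 155.8]), (66, [280.9, 191.3])]
[]
shift ((-0.12445275842767245, 0.548989726530845), 0.9371963458591037) diff pack area 11.644736842105264 38 px->mm 2.450095236088767
cap diff 9.80952380952381 case 11.354247104247104 cam 10.329230769230769 lens 11.60135135135135 mug 11.46808510638298
```

The released pack sits within about 1 mm of where the first one sat. An unlatched pack would have sprung out 12 mm by now. The tray, cap and other objects are unchanged, and the arm is clear.

```bash
python3 -c "
from h import *
print(r.sign_off())"
```

```text
the job is handed in; nothing more can be done
None
```

The full pack stands upright in the tray, the other pack is in the charger with the catch holding it, and I handed the job in at about 27 s; the handover returned no verdict.

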